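# Set up a kit-packing station: clip the tote shut and lean the arrow sign on it

### The job

Get this packing station ready: first press the loose lid straight down until both of its clips have snapped onto the tote and it is fully home, then move the white pack that lies beside the tote fully onto the paper sheet. Next bring the arrow sign, standing upright on the table, square up to the middle of the tote's long side until its foot is about 50 mm from it, and tip it back so that it leans at rest with its upper edge against the tote and its arrow side facing away from the tote. Do not let the sign fall over, and leave everything else on the table where it is.

Things in the scene. Friction and masses are not known exactly. Their poses are not given: they have to be found in the camera images.
- tote_face (a point): grey storage tote, fixed to the table: 200 mm (x) x 160 mm (y) x 165 mm high without lid, long sides flat and upright. This point is at table height in the middle of the long side that faces the sign; y points horizontally from here into the tote (square to that side), x runs along the side, away from the robot, z up. At each short end (x = +-100 mm) a round bead near the top holds the lid's clips.
- lid_top (a point): white lid of the tote, 200 x 158 mm, plate 8 mm thick, loose. This point is the centre of its flat top face; axes as the tote's. At the start it rests unclipped, its top about 190 mm above the table; snapped home its plate sits on the tote's rim, its top at 173 mm. A rigid clip arm with a sprung hinge hangs at each short end. About 10 to 16 N straight down in the middle snaps one and then the other; its weight alone does not.
- lid_near_end (a point): middle of the lid's top edge at its short end nearer the robot, 100 mm from the centre (x = -100 mm)
- lid_far_end (a point): middle of the lid's top edge at the other short end (x = +100 mm)
- pack_mid (a point): centre of the white pack lying between the tote and the sign: a rigid block 60 mm (its x) x 80 mm (its y) x 45 mm high with a light grey band, about 150 g; z up
- sheet_mid (a point): plain sheet of paper lying flat on the table beyond the pack (greater x), 115 mm (x) x 135 mm (y), no thickness to speak of, fixed. This point is its centre; things slide over it freely.
- sign_mid (a point): arrow sign: rigid white block with thin metal edging, 140 mm wide (x) x 30 mm thick (y) x 160 mm high (z), about 350 g, standing free on its lower edge. This point is its centre; y points from the arrow side through to the plain back, which faces the tote at the start. A black arrow is on the -y face. Friction with the table is about 0.6: pushed below about 20 mm it slides, pushed high it tips; tipped past about 11 degrees it falls on by itself.
- sign_foot (a point): middle of the sign's lower back edge (the edge on the tote's side), axes as the sign's
- sign_head (a point): middle of the sign's upper back edge, 160 mm above sign_foot along the sign's z
- spare_pack: bystander: another pack like the first, lying to the robot's right; origin under its centre
- soap_box: bystander: small brown box 100 x 60 x 35 mm; origin under its centre
- gel_bottle: bystander: white bottle 60 mm across, 150 mm high; origin under its centre
- tape_roll: bystander: roll 90 mm across, 35 mm high, lying flat; origin under its centre
- card_stack: bystander: block of cards 105 x 75 x 22 mm; origin under its centre
- pen_cup: bystander: black cup 76 mm across, 100 mm high; origin under its centre
- ruler: bystander: flat grey ruler 200 x 32 x 5 mm lying at the robot's right; origin under its centre

How it is judged:
On the way, in this order (a step that is already met when the one before it is completed fails the run):
1. both ends of the lid are snapped home on the tote (z of each of lid_near_end, lid_far_end in the frame of tote_face below 0.178 m and z of lid_top in the frame of tote_face above 0.168 m), for 0.2 s.
2. the pack lies fully on the paper sheet (x of pack_mid in the frame of sheet_mid between -0.03 and 0.03 m and y of pack_mid in the frame of sheet_mid between -0.03 and 0.03 m and height (world z) of pack_mid below 0.028 m), for 0.2 s.
3. the sign stands upright, its foot about 50 mm from the tote's side (35 to 67 mm) (y of sign_foot in the frame of tote_face between -0.067 and -0.035 m and x of sign_foot in the frame of tote_face between -0.07 and 0.07 m and height (world z) of sign_foot below 0.006 m and angle between sign_mid's own z axis and vertical below 0.1 rad), for 0.2 s.
At the end, for the whole second after the job is handed in: Lid top at most 178 mm high at both ends; pack centre within 30 mm of the sheet centre (x and y), flat; sign foot 35 to 67 mm from the tote and within 70 mm of its middle, leaning 0.2 to 0.5 rad, upper back edge within 8 mm of the tote, square within 0.15 rad, arrow away; all at rest (all of step 1 and all of step 2 and y of sign_foot in the frame of tote_face between -0.067 and -0.035 m and x of sign_foot in the frame of tote_face between -0.07 and 0.07 m and height (world z) of sign_foot below 0.006 m and angle between sign_mid's own z axis and vertical between 0.2 and 0.5 rad and y of sign_head in the frame of tote_face between -0.008 and 0.01 m and angle between the x axis of sign_foot and the x axis of tote_face, either way round below 0.15 rad and linear speed of each of sign, pack below 0.02 m/s); the robot touches nothing.
It fails at once if the sign falls over (angle between sign_mid's own z axis and vertical above 0.8 rad).
It fails at once if a bystander is moved by more than 30 mm (distance of any of spare_pack, soap_box, gel_bottle, tape_roll, card_stack, pen_cup, ruler from where it was at the start of the episode above 0.03 m).
It also fails if it takes over 64 s, if anything falls off the work surface, if the arm or the gripper's body presses on something with over 40 N, if the wrist force passes 120 N, or if a joint passes its speed limit or range.

### The arm

A 6-joint arm with a two-finger parallel gripper is mounted at the origin on the work surface. World frame = base frame: x ahead of the robot, y to its left, z up, the work surface at z = 0. Lengths are in m, angles in rad, forces in N, time in s.
With the tool pointing down it reaches from about 0.325 to 0.75 m from the base axis. Payload 7.6 kg.
Tool frame: the origin (TCP) lies on the centre line of the jaws, within the pads' length; the fingertips stand 17 mm ahead of it and the grasp point (between the pads) lies 2 mm behind it; z points along the fingers, y is the line along which they close (so a half turn about z gives the same grasp; the last joint's range is limited). The gripper opens to 85 mm and grips with 20 to 120 N. Pads are 22 mm wide; open, the fingers measure 114 mm over their backs; the gripper's body (76 mm by 85 mm) begins 54 mm behind the grasp point. The pads swing forward as they close: fully open they stand 13 mm farther back than shut.
Start: joints at [1.055, 0.052, 1.401, -0, 1.689, -0.07], TCP at [0.226, 0.474, 0.216] pointing down, gripper open.
Joint ranges: [-2.9, 2.9], [-0.91, 2.17], [0.12, 2.37], [-1.06, 4.2], [0.26, 2.73], [-2.93, 2.93]. Speed limits (rad/s): [2.57, 2.57, 3.01, 3.14, 3.14, 3.14].

### API

Orientations are given as a unit quaternion [x, y, z, w].
In Python, from plant import ctrl gives the robot as it stands.
- The arm moves only by the tool arm_command, never from a script. Its argument "targets" is a list that holds one entry, the list of rows, each a list of 5 numbers: the shift along the tool's x, y, z in cm, then the turn about the tool's z in degrees, then the opening, from 0 (shut) to 1 (fully open). A call has 1 to 10 rows; each row is the pose to reach, as a shift and turn from the pose commanded when the call began, along the tool's axes at that moment; what a row does not reach only later rows make up. A row lasts 1/12 s, in which the tool goes at most 41.7 mm and 7.16 degrees, less where a joint would pass 70% of its speed; a pose out of reach is approached as far as the arm can. A call with a gripper value outside its range is refused whole. The fingers move at their own pace and stop on an object; "newtons" is the grip in N (left out, the last holds). Time passes only in rows, so rows that repeat a pose let the fingers close. It gives the time, the measured TCP pose, the force, the opening and the grip force at its end, in the units of the state.
- ctrl.get_state(): the state, without advancing time (a new reading comes with each control period).
- ctrl.capture(name): name is "side" or "top"; returns a dict with "img" (480x640x3 uint8, red, green, blue), "fx", "fy", "cx", "cy" (pixels), "origin" and "attitude" of the camera in the world. Camera axes: x right, y down, z forward; pixel columns grow to the right and rows downward; lengths in m; the calibration is good to about 2 mm. A picture is of the moment at which its call begins. There is no depth.
- ctrl.hand_in(): hands the job in; it is judged then, once.
The state is a dict: "clock": time; "qpos": joint angles; "dq": joint speeds; "joint_efforts": joint torques, N m; "eef_pos": TCP position; "orientation": TCP orientation; "contact_force": force on the tool from outside, world axes, zero at the start; "wrist_torque": the same for the moment, N m; "opening": opening from 0.0 (shut) to 1.0 (fully open); "gripper_force": force on a finger pad.
Only numpy, scipy, OpenCV 4.12 (cv2) and the standard library are available. Lean on these libraries where they do the work, as an engineer would, in place of code of your own. Each camera call takes 0.05 s, during which the arm holds its last target. There are 200 camera calls.

## Working session

There is one attempt and no reset: what is moved stays moved. The work goes in short steps, Python scripts to look and compute and a tool call to move; the robot and the scene stay as the last step left them, time stands still between calls to the robot, and variables do not carry over. Pictures are saved under pics/ and viewed, at most 12 in all, crops included, and the job is handed in when it is done.

Besides the shell and the picture viewer there is one more tool, called after "Emit:" as a command line: name --argument value ..., lists and objects as JSON in quotes. arm_command: Moves the arm, as the interface text tells. Its arguments: {"type":"object","properties":{"targets":{"type":"array","items":{"type":"array","items":{"type":"array","items":{"type":"number"}}}},"newtons":{"type":"number"}},"required":["targets"]}

```bash
mkdir -p pics; cat > h.py <<'E'
import numpy as np,cv2
from scipy.spatial.transform import Rotation as R
from plant import ctrl
def cap(n,f):
    c=ctrl.capture(n); cv2.imwrite('pics/'+f+'.png',c['img'][:,:,::-1]); np.save('pics/'+n+'_cal.npy',{k:v for k,v in c.items() if k!='img'},allow_pickle=True); return c
def cal(n): return np.load('pics/'+n+'_cal.npy',allow_pickle=True).item()
def rot(a):
    a=np.array(a); return a if a.shape==(3,3) else R.from_quat(a).as_matrix()
def px(n,u,v,z):
    c=cal(n); d=rot(c['attitude'])@np.array([(u-c['cx'])/c['fx'],(v-c['cy'])/c['fy'],1]); o=np.array(c['origin']); return o+d*(z-o[2])/d[2]
def proj(n,P):
    c=cal(n); p=rot(c['attitude']).T@(np.array(P)-np.array(c['origin'])); return c['fx']*p[0]/p[2]+c['cx'],c['fy']*p[1]/p[2]+c['cy']
E
python3 - <<'E'
from h import *
cap('top','t0');cap('side','s0');print(cal('top'),cal('side'));print(ctrl.get_state())
E
```

```text
{'fx': 605.0703514771617, 'fy': 605.0703514771617, 'cx': 322.26799224724556, 'cy': 221.7896247256763, 'origin': array([0.41363762, 0.03175533, 1.69822336]), 'attitude': array([ 0.70701894, -0.70534415,  0.03719356, -0.03507844])} {'fx': 567.2631565165075, 'fy': 567.2631565165075, 'cx': 312.4311056133721, 'cy': 231.9689368300359, 'origin': array([-0.27998033, -0.90207735,  0.97713587]), 'attitude': array([ 0.81716018, -0.3307622 ,  0.16495502, -0.44230695])}
{'clock': 0.1, 'qpos': array([ 1.05468681e+00,  5.27294982e-02,  1.40166568e+00,  1.60919101e-05,
        1.68859916e+00, -7.03128605e-02]), 'dq': array([-0.00139199, -0.00101207, -0.00310144,  0.00124327,  0.00181665,
       -0.00132295]), 'joint_efforts': array([ 1.32040197e-03, -3.82582569e+01, -3.60984814e+01, -4.03777312e-05,
        4.77736830e-03, -2.00059787e-06]), 'eef_pos': array([0.22619855, 0.47343438, 0.21545839]), 'orientation': array([ 2.21056203e-01,  9.75260818e-01, -6.68621402e-04, -2.10212793e-04]), 'contact_force': array([ 0.24167363,  1.10141203, -0.94871988]), 'wrist_torque': array([ 0.0193739 ,  0.00609268, -0.00766956]), 'gripper_force': 0.0, 'opening': 1.0022850726237131}
```

View pics/t0.png

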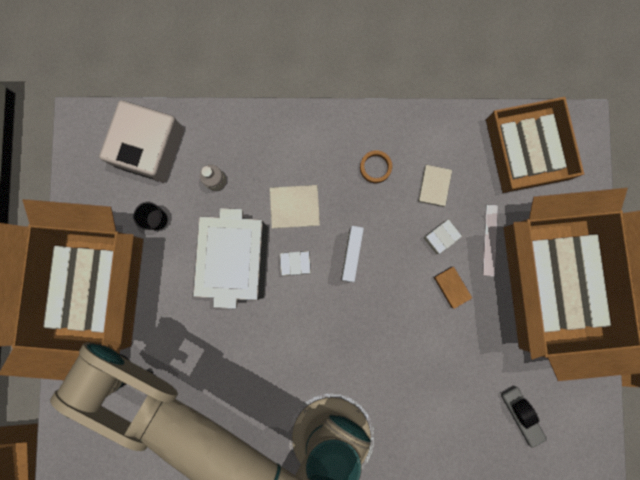

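View pics/s0.png

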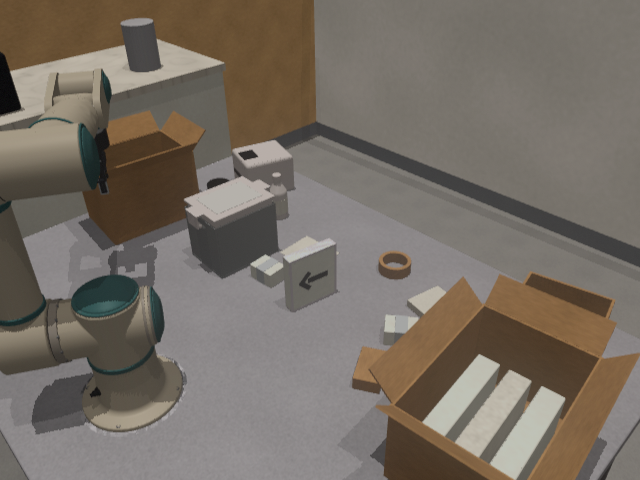

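The top view shows the tote and lid around (230,258), the sheet (295,207), the pack (295,263) and the sign (353,254). World +x is up and +y is left. I'll enlarge that area.

```bash
python3 - <<'E'
import cv2
i=cv2.imread('pics/t0.png');cv2.imwrite('pics/t0c.png',cv2.resize(i[170:320,180:380],None,fx=4,fy=4,interpolation=cv2.INTER_CUBIC))
i=cv2.imread('pics/s0.png');cv2.imwrite('pics/s0c.png',cv2.resize(i[165:315,180:380],None,fx=4,fy=4,interpolation=cv2.INTER_CUBIC))
E
```

```text
(no output)
```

View pics/t0c.png

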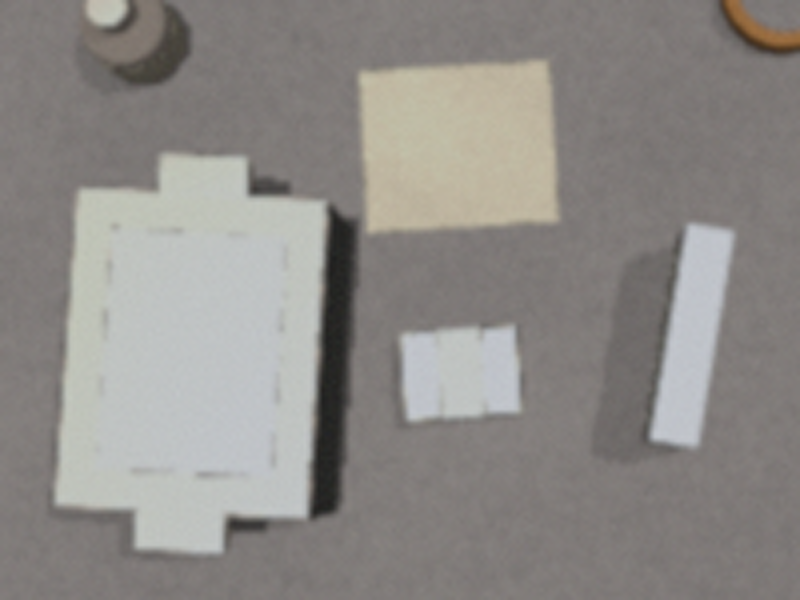

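View pics/s0c.png

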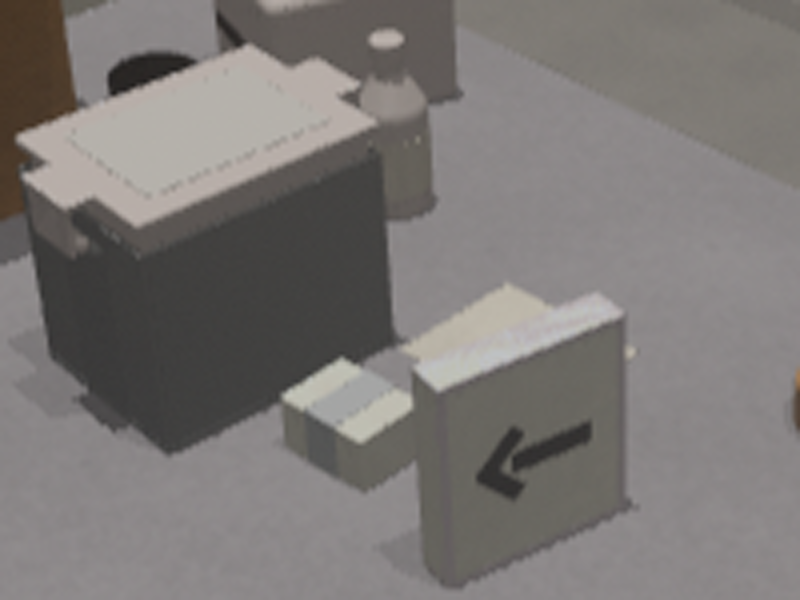

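The top crop gives these corners:
- Lid: (77,188), (328,202), (308,518), (55,506)
- Sheet: (359,73), (548,61), (558,222), (367,233)
- Pack: (401,334), (515,326), (521,411), (407,421)
- Sign top: (684,223), (735,232), (697,447), (650,439)

In the side crop, the tote face's bottom corners are at (170,452) and (393,340), and the sign's arrow-side foot corners are at (447,586) and (626,507).

```bash
python3 - <<'E'
from h import *
def T(l,z): return np.array([px('top',180+(u+.5)/4-.5,170+(v+.5)/4-.5,z) for u,v in l])
def S(l,z): return np.array([px('side',180+(u+.5)/4-.5,165+(v+.5)/4-.5,z) for u,v in l])
def rep(n,c):
    m=c.mean(0);e=[np.linalg.norm(c[i]-c[(i+1)%4]) for i in range(4)]
    d=(c[0]-c[3])+(c[1]-c[2]);print(n,m.round(4),'edges',np.round(e,4),'xaxis deg',np.degrees(np.arctan2(d[1],d[0])).round(2))
rep('lid',T([(77,188),(328,202),(308,518),(55,506)],.19))
rep('sheet',T([(359,73),(548,61),(558,222),(367,233)],0))
rep('pack',T([(401,334),(515,326),(521,411),(407,421)],.045))
rep('sign',T([(684,223),(735,232),(697,447),(650,439)],.16))
b=S([(170,452),(393,340)],0);print('tote bottom',b.round(4),b.mean(0).round(4),np.degrees(np.arctan2(*(b[1]-b[0])[[1,0]])))
b=S([(447,586),(626,507)],0);print('sign foot front',b.round(4),b.mean(0),np.degrees(np.arctan2(*(b[1]-b[0])[[1,0]])))
print('sign top s',S([(413,365),(600,293),(625,317),(441,390)],.16).round(4))
b=S([(283,399),(342,358),(418,405),(362,444)],.045);print('pack s',b.round(4),b.mean(0))
b=S([(147,228),(380,123)],.19);print('lid s',b.round(4))
s=ctrl.get_state();print(R.from_quat(s['orientation']).as_matrix().round(3))
E
```

```text
lid [0.4779 0.2628 0.19  ] edges [0.1576 0.1967 0.1566 0.198 ] xaxis deg -2.75
sheet [0.6315 0.1065 0.    ] edges [0.1343 0.115  0.1348 0.1141] xaxis deg 3.58
pack [0.4705 0.1014 0.045 ] edges [0.078  0.058  0.0778 0.0594] xaxis deg 4.39
sign [ 0.4911 -0.0498  0.16  ] edges [0.033  0.1389 0.0301 0.1391] xaxis deg -9.64
tote bottom [[0.3762 0.1922 0.    ]
 [0.5736 0.1842 0.    ]] [0.4749 0.1882 0.    ] -2.331910255454115
sign foot front [[ 0.4207 -0.0486 -0.    ]
 [ 0.5585 -0.0742 -0.    ]] [ 4.89592582e-01 -6.14211777e-02 -1.11022302e-16] -10.55064512836672
sign top s [[ 0.4253 -0.0225  0.16  ]
 [ 0.561  -0.0484  0.16  ]
 [ 0.5532 -0.0786  0.16  ]
 [ 0.4205 -0.0539  0.16  ]]
pack s [[0.4357 0.1347 0.045 ]
 [0.4948 0.143  0.045 ]
 [0.4967 0.0638 0.045 ]
 [0.442  0.0577 0.045 ]] [0.46729912 0.09980225 0.045     ]
lid s [[0.3764 0.1819 0.19  ]
 [0.5704 0.1777 0.19  ]]
[[-0.902  0.431 -0.001]
 [ 0.431  0.902 -0.001]
 [ 0.    -0.001 -1.   ]]
```

Emit:
arm_command --targets '[[[-3, 0, -3.5, 0, 0], [-8, -2, -3.5, 7, 0], [-12, -3, -3.5, 14, 0], [-16, -4, -3.5, 21, 0], [-20, -5, -3.5, 28, 0], [-24, -6, -3.5, 35, 0], [-28, -7, -3.5, 42, 0], [-31.8, -8.2, -3.5, 49, 0], [-31.8, -8.2, -3.5, 56, 0], [-31.8, -8.2, -3.5, 60, 0]]]' --newtons 40

```text
clock: 0.93
eef_pos: [0.4799, 0.2598, 0.2501]
orientation: [0.683, 0.73, -0.001, -0.0]
contact_force: [-0.6, 0.2, -0.2]
opening: 0.003
gripper_force: 0.0
```

Emit:
arm_command --targets '[[[0, 0, 0, 0, 0], [0, 0, 0, 0, 0], [0, 0, 0, 0, 0], [0, 0, 0, 0, 0]]]'

```text
clock: 1.27
eef_pos: [0.4775, 0.2631, 0.2512]
orientation: [0.678, 0.735, 0.0, -0.0]
contact_force: [-0.2, 1.0, 0.6]
opening: 0.004
gripper_force: 0.0
```

Emit:
arm_command --targets '[[[0, 0, 2, 0, 0], [0, 0, 3, 0, 0], [0, 0, 3.6, 0, 0], [0, 0, 4, 0, 0], [0, 0, 4.3, 0, 0], [0, 0, 4.5, 0, 0], [0, 0, 4.7, 0, 0], [0, 0, 4.9, 0, 0], [0, 0, 5.0, 0, 0]]]'

```text
clock: 2.02
eef_pos: [0.478, 0.2627, 0.2013]
orientation: [0.679, 0.734, 0.0, 0.0]
contact_force: [-0.0, 0.2, -0.1]
opening: 0.002
gripper_force: 0.0
```

Emit:
arm_command --targets '[[[0, 0, 0.2, 0, 0], [0, 0, 0.4, 0, 0], [0, 0, 0.5, 0, 0], [0, 0, 0.6, 0, 0], [0, 0, 0.7, 0, 0], [0, 0, 0.8, 0, 0]]]'

```text
clock: 2.52
eef_pos: [0.4779, 0.2626, 0.1932]
orientation: [0.679, 0.734, 0.0, 0.0]
contact_force: [-0.0, -0.2, -0.1]
opening: 0.006
gripper_force: 0.0
```

Emit:
arm_command --targets '[[[0, 0, 0.1, 0, 0], [0, 0, 0.2, 0, 0], [0, 0, 0.3, 0, 0], [0, 0, 0.4, 0, 0]]]'

```text
clock: 2.85
eef_pos: [0.4779, 0.2626, 0.1891]
orientation: [0.679, 0.734, 0.0, -0.0]
contact_force: [0.1, -0.0, 0.2]
opening: 0.0
gripper_force: 0.0
```

```bash
python3 - <<'E'
from h import *
i=cap('side','s1')['img'][:,:,::-1];cv2.imwrite('pics/s1c.png',cv2.resize(i[165:315,150:350],None,fx=4,fy=4,interpolation=cv2.INTER_CUBIC))
E
```

```text
(no output)
```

View pics/s1c.png

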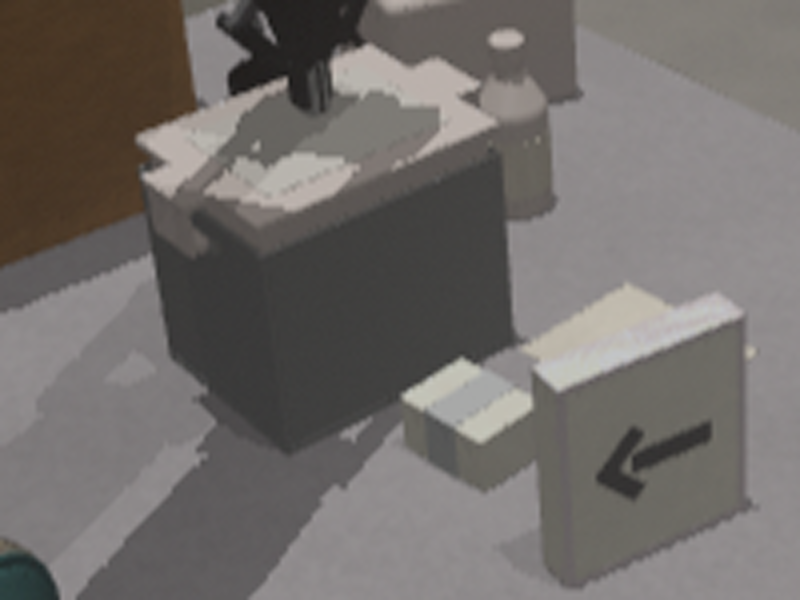

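```bash
python3 - <<'E'
from h import *
for z in (.172,.18,.19,.2,.21):
    u,v=proj('side',[.4779,.2626,z]);print(z,(u-150)*4,(v-165)*4)
# expected near lid corner px at heights
for z in (.173,.18,.19):
    u,v=proj('side',[.3748,.188,z]);print(z,(u-150)*4,(v-165)*4)
a=cv2.imread('pics/s0.png').astype(int);b=cv2.imread('pics/s1.png').astype(int)
print(a[205:235,212].mean(1).round());print(b[205:235,212].mean(1).round())
E
```

```text
0.172 320.6111465084275 148.69908554513574
0.18 319.4251818474843 138.82312344330376
0.19 317.93334786364994 126.4000754623844
0.2 316.4309908022842 113.88939796069144
0.21 314.91799892800475 101.29016047676873
0.173 261.134908983733 245.8130457980228
0.18 259.86836148120824 236.8201871200464
0.19 258.0474365032112 223.89108579721426
[177. 177. 176. 176. 176. 159. 161. 175. 175. 175. 175. 175. 175. 175.
 175. 144.  91.  86.  84.  85.  80.  70.  67.  64.  61.  61.  62.  61.
  61.  61.]
[140. 162. 162. 162. 162. 148. 148. 161. 171. 178. 153. 120. 119. 120.
 120. 106.  87.  85.  85.  85.  79.  70.  63.  59.  58.  57.  58.  57.
  57.  58.]
```

The lid has not dropped: its near corner is at about (265,230). The fingertips are at (313,112), still above it. I'll press on in small steps.

Emit:
arm_command --targets '[[[0, 0, 0.15, 0, 0], [0, 0, 0.3, 0, 0], [0, 0, 0.4, 0, 0], [0, 0, 0.5, 0, 0]]]'

```text
clock: 3.23
eef_pos: [0.4779, 0.2626, 0.184]
orientation: [0.679, 0.734, -0.0, -0.0]
contact_force: [-1.0, -0.1, -0.0]
opening: 0.003
gripper_force: 0.0
```

Emit:
arm_command --targets '[[[0, 0, 0.15, 0, 0], [0, 0, 0.3, 0, 0], [0, 0, 0.4, 0, 0], [0, 0, 0.5, 0, 0]]]'

```text
clock: 3.57
eef_pos: [0.4779, 0.2626, 0.1791]
orientation: [0.679, 0.734, -0.0, -0.0]
contact_force: [0.4, 0.0, -0.4]
opening: -0.001
gripper_force: 0.0
```

```bash
python3 - <<'E'
from h import *
i=cap('side','s2')['img'][:,:,::-1];cv2.imwrite('pics/s2c.png',cv2.resize(i[100:240,160:300],None,fx=4.2,fy=4.2,interpolation=cv2.INTER_CUBIC));print(ctrl.get_state())
E
```

```text
{'clock': 3.6167, 'qpos': array([4.34681172e-01, 1.23080292e-01, 1.39971911e+00, 5.97202676e-05,
       1.61911306e+00, 3.56897447e-01]), 'dq': array([ 2.01546666e-04, -1.32593450e-03, -7.20186258e-04,  9.47291101e-04,
        4.91621335e-03, -5.40998153e-05]), 'joint_efforts': array([ 4.50333115e-03, -4.12905765e+01, -3.62421834e+01,  5.06700030e-05,
        4.77050999e-03,  7.40258201e-05]), 'eef_pos': array([0.47783569, 0.26256145, 0.17885997]), 'orientation': array([ 6.79077240e-01,  7.34066806e-01, -1.36591059e-04, -8.83257723e-05]), 'contact_force': array([-0.42066374,  0.39856629, -0.21704573]), 'wrist_torque': array([-0.04237692, -0.04260624, -0.00209158]), 'gripper_force': 0.0, 'opening': 0.0019458194253970016}
```

View pics/s2c.png

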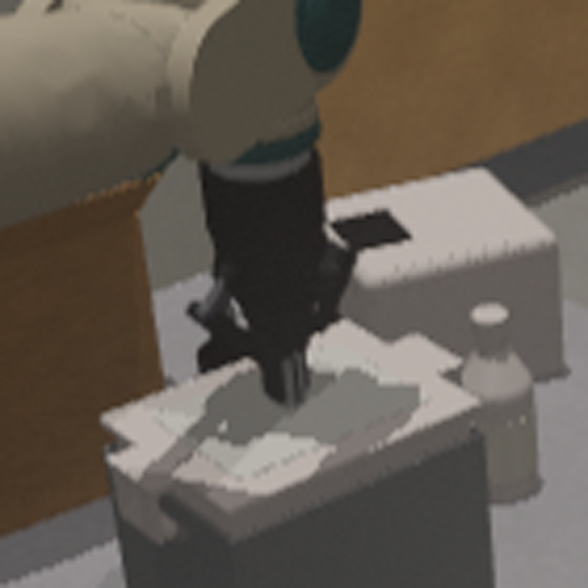

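The fingertips are at about (292,405) in this crop, just at lid height. So by eye they hang roughly 11 mm above the reported TCP. I'll calibrate that by contact.

Emit:
arm_command --targets '[[[0, 0, 0.1, 0, 0], [0, 0, 0.2, 0, 0], [0, 0, 0.3, 0, 0]]]'

```text
clock: 3.87
eef_pos: [0.4779, 0.2626, 0.1762]
orientation: [0.679, 0.734, 0.0, 0.0]
contact_force: [-0.3, 0.4, -0.9]
opening: 0.001
gripper_force: 0.0
```

Emit:
arm_command --targets '[[[0, 0, 0.1, 0, 0], [0, 0, 0.2, 0, 0], [0, 0, 0.3, 0, 0]]]'

```text
clock: 4.12
eef_pos: [0.4783, 0.2628, 0.1742]
orientation: [0.679, 0.734, 0.001, 0.0]
contact_force: [-0.1, 0.1, 7.8]
opening: -0.002
gripper_force: 4.0
```

Emit:
arm_command --targets '[[[0, 0, 0.1, 0, 0], [0, 0, 0.2, 0, 0]]]'

```text
clock: 4.28
eef_pos: [0.479, 0.263, 0.1736]
orientation: [0.679, 0.734, 0.002, 0.001]
contact_force: [0.9, -0.5, 9.6]
opening: -0.0
gripper_force: 4.9
```

Emit:
arm_command --targets '[[[0, 0, 0.1, 0, 0], [0, 0, 0.2, 0, 0], [0, 0, 0.3, 0, 0]]]'

```text
clock: 4.53
eef_pos: [0.4794, 0.2629, 0.1701]
orientation: [0.679, 0.734, 0.002, 0.001]
contact_force: [2.4, 0.1, 2.9]
opening: -0.003
gripper_force: 1.6
```

Emit:
arm_command --targets '[[[0, 0, 0.1, 0, 0], [0, 0, 0.2, 0, 0], [0, 0, 0.3, 0, 0]]]'

```text
clock: 4.78
eef_pos: [0.4776, 0.2626, 0.1651]
orientation: [0.679, 0.734, -0.0, -0.0]
contact_force: [-1.6, -0.9, 7.6]
opening: 0.003
gripper_force: 3.7
```

Emit:
arm_command --targets '[[[0, 0, 0.1, 0, 0], [0, 0, 0.2, 0, 0], [0, 0, 0.3, 0, 0]]]'

```text
clock: 5.03
eef_pos: [0.4775, 0.2628, 0.1627]
orientation: [0.679, 0.734, -0.0, -0.0]
contact_force: [-1.4, 0.6, 2.0]
opening: 0.001
gripper_force: 1.1
```

Emit:
arm_command --targets '[[[0, 0, 0.1, 0, 0], [0, 0, 0.2, 0, 0], [0, 0, 0.3, 0, 0], [0, 0, 0.3, 0, 0]]]'

```text
clock: 5.37
eef_pos: [0.4777, 0.2625, 0.1584]
orientation: [0.679, 0.734, -0.001, -0.0]
contact_force: [-0.2, -0.5, -0.2]
opening: -0.0
gripper_force: 0.0
```

Emit:
arm_command --targets '[[[0, 0, 0.1, 0, 0], [0, 0, 0.2, 0, 0], [0, 0, 0.35, 0, 0]]]'

```text
clock: 5.62
eef_pos: [0.478, 0.2626, 0.1579]
orientation: [0.679, 0.734, 0.001, 0.0]
contact_force: [-8.2, -4.3, 19.1]
opening: -0.002
gripper_force: 9.6
```

Emit:
arm_command --targets '[[[0, 0, 0.1, 0, 0], [0, 0, 0.2, 0, 0], [0, 0, 0.35, 0, 0], [0, 0, 0.35, 0, 0]]]'

```text
clock: 5.95
eef_pos: [0.4782, 0.2627, 0.1579]
orientation: [0.679, 0.734, 0.002, 0.001]
contact_force: [-14.8, -7.4, 28.0]
opening: -0.001
gripper_force: 14.0
```

Emit:
arm_command --targets '[[[0, 0, -3, 0, 0], [0, 0, -6, 0, 0], [-4, -0.6, -6, 0, 1], [-8, -1.2, -6, 0, 1], [-12, -1.8, -6, 0, 1], [-16.1, -2.2, -6, 0, 1], [-16.1, -2.2, -3, 0, 1], [-16.1, -2.2, 0, 0, 1], [-16.1, -2.2, 3, 0, 1], [-16.1, -2.2, 5, 0, 1]]]'

```text
clock: 6.78
eef_pos: [0.4673, 0.0998, 0.0993]
orientation: [0.679, 0.734, -0.001, -0.001]
contact_force: [-0.3, -0.0, 0.9]
opening: 0.996
gripper_force: 0.0
```

Emit:
arm_command --targets '[[[0, 0, 0, 0, 1], [0, 0, 0, 0, 1]]]'

```text
clock: 6.95
eef_pos: [0.4681, 0.1003, 0.1019]
orientation: [0.679, 0.734, -0.001, -0.001]
contact_force: [0.3, -0.4, 1.0]
opening: 0.997
gripper_force: 0.0
```

```bash
python3 - <<'E'
from h import *
cap('top','t1');i=cap('side','s3')['img'][:,:,::-1];cv2.imwrite('pics/s3c.png',cv2.resize(i[130:280,170:370],None,fx=4,fy=4,interpolation=cv2.INTER_CUBIC))
E
```

```text
(no output)
```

View pics/s3c.png

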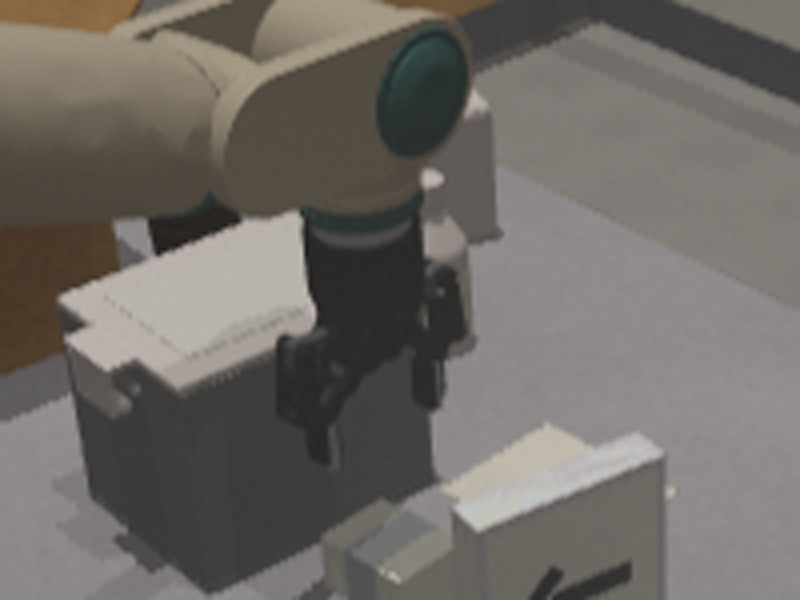

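```bash
python3 - <<'E'
from h import *
for s in (-1,1):
  for z in (.10,.115,.13,.145):
    u,v=proj('side',[.4681+s*.046,.1003+s*.0036,z]);print(s,z,(u-170)*4,(v-130)*4)
E
```

```text
-1 0.1 333.96420432634704 503.94444873299597
-1 0.115 332.1175705542619 485.42063500960035
-1 0.13 330.250149735107 466.68830382399983
-1 0.145 328.3615888911121 447.743914412148
1 0.1 433.1459923569066 443.2056129354809
1 0.115 431.9014946108282 425.0287527400493
1 0.13 430.64350078199277 406.6547717300293
1 0.145 429.37179013403215 388.080445878604
```

Emit:
arm_command --targets '[[[0, 0, 3, 0, 1], [0, 0, 6, 0, 1], [0, 0, 7, 0, 1], [0, 0, 8, 0, 1], [0, 0, 9, 0, 1], [0, 0, 9, 0, 1]]]'

```text
clock: 7.55
eef_pos: [0.4684, 0.1004, 0.0117]
orientation: [0.679, 0.734, -0.0, -0.0]
contact_force: [0.2, -0.4, 0.8]
opening: 0.999
gripper_force: 0.0
```

The open fingertips at (328,465) and (430,405) put the tip 28 mm above the reported TCP. That matches the contact calibration (15 mm when shut, plus 13 mm). The lid looks level and home.

Emit:
arm_command --targets '[[[0, 0, 1, 0, 1], [0, 0, 1.8, 0, 1], [0, 0, 2.2, 0, 1], [0, 0, 2.2, 0, 0.6], [0, 0, 2.2, 0, 0.6], [0, 0, 2.2, 0, 0.4], [0, 0, 2.2, 0, 0.4], [0, 0, 2.2, 0, 0.4], [0, 0, 2.2, 0, 0.4]]]' --newtons 30

```text
clock: 8.3
eef_pos: [0.4689, 0.1004, -0.0094]
orientation: [0.679, 0.734, 0.0, 0.0]
contact_force: [0.0, 0.9, 1.7]
opening: 0.695
gripper_force: 34.2
```

Emit:
arm_command --targets '[[[0, 0, -1.5, 0, 0.4], [0, 1, -3, 0, 0.4], [0, 4, -3, 0, 0.4], [-0.3, 7, -3, 0, 0.4], [-0.6, 10, -3, 0, 0.4], [-0.7, 13, -3, 0, 0.4], [-0.7, 15, -3, 0, 0.4], [-0.7, 16.2, -3, 0, 0.4], [-0.7, 16.2, -3, 0, 0.4], [-0.7, 16.2, -2, 0, 0.4]]]'

```text
clock: 9.13
eef_pos: [0.6315, 0.1061, 0.0113]
orientation: [0.679, 0.734, 0.001, 0.001]
contact_force: [0.1, 0.4, -1.6]
opening: 0.698
gripper_force: 34.0
```

Emit:
arm_command --targets '[[[0, 0, 0.8, 0, 0.4], [0, 0, 1.4, 0, 0.4], [0, 0, 1.8, 0, 0.4], [0, 0, 2.0, 0, 0.4], [0, 0, 2.0, 0, 0.4]]]'

```text
clock: 9.55
eef_pos: [0.63, 0.1061, -0.0094]
orientation: [0.679, 0.734, -0.0, -0.0]
contact_force: [-2.0, -1.0, 1.8]
opening: 0.696
gripper_force: 34.6
```

Emit:
arm_command --targets '[[[0, 0, 0, 0, 1], [0, 0, 0, 0, 1], [0, 0, 0, 0, 1], [0, 0, -2, 0, 1], [0, 0, -6, 0, 1], [0, 0, -10, 0, 1], [0, 0, -14, 0, 1], [0, 0, -18, 0, 1], [0, 0, -21, 0, 1], [0, 0, -21, 0, 1]]]'

```text
clock: 10.38
eef_pos: [0.6332, 0.1063, 0.2097]
orientation: [0.679, 0.734, 0.005, 0.005]
contact_force: [1.0, -0.9, 1.3]
opening: 1.002
gripper_force: 0.0
```

```bash
python3 - <<'E'
from h import *
i=cap('top','t2')['img'][:,:,::-1];cv2.imwrite('pics/t2c.png',cv2.resize(i[170:320,180:380],None,fx=4,fy=4,interpolation=cv2.INTER_CUBIC))
E
```

```text
(no output)
```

View pics/t2c.png

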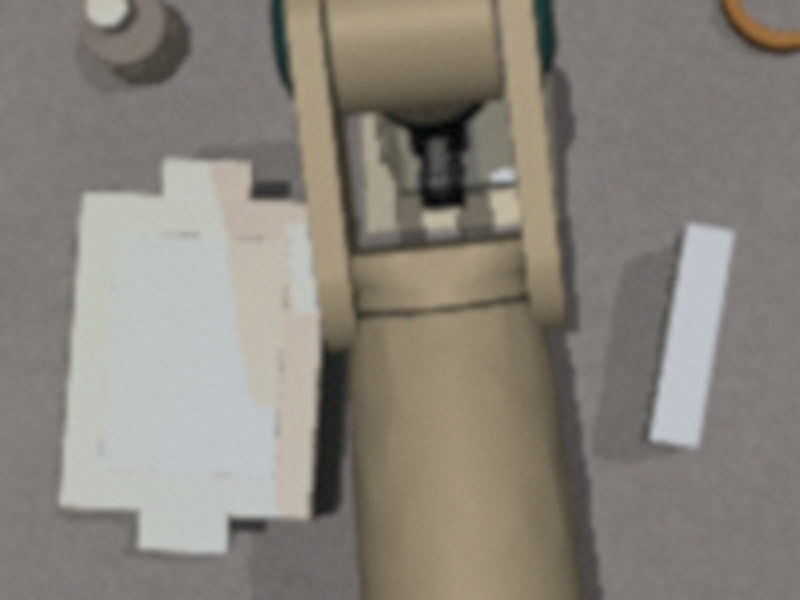

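Emit:
arm_command --targets '[[[-2, -2, 0, -7, 1], [-4, -4, 0, -14, 1], [-6, -6, 0, -21, 1], [-8, -8, 0, -28, 1], [-10, -10, 0, -35, 1], [-12, -12, 0, -42, 1], [-14, -14, 0, -49, 1], [-14.5, -15.4, 0, -56, 1], [-14.5, -15.4, 0, -63, 1], [-14.5, -15.4, 0, -70, 1]]]'

```text
clock: 11.27
eef_pos: [0.4872, -0.0511, 0.1989]
orientation: [0.133, 0.991, 0.0, -0.001]
contact_force: [0.4, -0.3, 0.3]
opening: 1.0
gripper_force: 0.0
```

Emit:
arm_command --targets '[[[0, 0, 0, -4.5, 1], [0, 0, 0, -4.5, 1], [0, 0, 0, -4.5, 1]]]'

```text
clock: 11.52
eef_pos: [0.4879, -0.0505, 0.199]
orientation: [0.097, 0.995, 0.0, -0.001]
contact_force: [0.6, 0.0, 0.0]
opening: 1.004
gripper_force: 0.0
```

```bash
python3 - <<'E'
from h import *
s=ctrl.get_state();M=R.from_quat(s['orientation']).as_matrix();print(s['eef_pos'],M.round(4))
# tote frame: yaw from new lid corners at .173
def T(u,v,z): return px('top',180+(u+.5)/4-.5,170+(v+.5)/4-.5,z)
a=[T(*p,.173) for p in [(81,193),(311,518),(59,507)]];print(np.round(a,4),(a[0]+a[1])/2,np.degrees(np.arctan2(*(a[0]-a[2])[[1,0]])),np.linalg.norm(a[0]-a[2]),np.linalg.norm(a[1]-a[2]))
E
```

```text
[ 0.48788485 -0.0504565   0.19903953] [[-9.810e-01  1.941e-01 -1.700e-03]
 [ 1.941e-01  9.810e-01  4.000e-04]
 [ 1.800e-03  0.000e+00 -1.000e+00]]
[[0.5793 0.3375 0.173 ]
 [0.3754 0.1892 0.173 ]
 [0.3818 0.3468 0.173 ]] [0.47734499 0.26336068 0.173     ] -2.676940314206796 0.19770691125689446 0.15771585940120258
```

Emit:
arm_command --targets '[[[0, 0, 3, -1, 1], [0, 0, 6, -1, 1], [0, 0, 8, -1, 1], [0, 0, 8.7, -1, 1], [0, 0, 8.7, -1, 0.5], [0, 0, 8.7, -1, 0.3], [0, 0, 8.7, -1, 0.1], [0, 0, 8.7, -1, 0.1], [0, 0, 8.7, -1, 0.1], [0, 0, 8.7, -1, 0.1]]]' --newtons 40

```text
clock: 12.35
eef_pos: [0.4893, -0.0506, 0.1148]
orientation: [0.088, 0.996, -0.0, 0.002]
contact_force: [1.4, 1.0, 4.6]
opening: 0.343
gripper_force: 41.6
```

Emit:
arm_command --targets '[[[0, 0, 0, 0, 0.1], [0, 0, 0, 0, 0.1], [0, 0, 0, 0, 0.1]]]'

```text
clock: 12.6
eef_pos: [0.4893, -0.0506, 0.1148]
orientation: [0.088, 0.996, -0.0, 0.002]
contact_force: [1.6, 1.1, 5.9]
opening: 0.345
gripper_force: 41.7
```

Emit:
arm_command --targets '[[[0, 0, -1, 0, 0.1], [0, 0, -2, 0, 0.1], [0.6, 2, -2, -1, 0.1], [1.2, 5, -2, -3, 0.1], [2.3, 8, -2, -5, 0.1], [3.2, 11, -2, -6, 0.1], [4, 13.5, -2, -7, 0.1], [4.5, 15.5, -2, -7.4, 0.1], [4.7, 16.35, -2, -7.4, 0.1], [4.7, 16.35, -2, -7.4, 0.1]]]'

```text
clock: 13.43
eef_pos: [0.4703, 0.1201, 0.1335]
orientation: [0.022, 1.0, 0.0, -0.0]
contact_force: [0.7, -0.6, -2.6]
opening: 0.344
gripper_force: 40.9
```

Emit:
arm_command --targets '[[[0, 0, 0.7, 0, 0.1], [0, 0, 1.2, 0, 0.1], [0, 0, 1.5, 0, 0.1], [0, 0, 1.5, 0, 0.1]]]'

```text
clock: 13.77
eef_pos: [0.47, 0.1176, 0.1168]
orientation: [0.024, 1.0, -0.0, -0.001]
contact_force: [-0.7, -0.4, -3.3]
opening: 0.343
gripper_force: 40.9
```

```bash
python3 - <<'E'
from h import *
cap('top','t4');i=cap('side','s4')['img'][:,:,::-1];cv2.imwrite('pics/s4c.png',cv2.resize(i[140:290,170:370],None,fx=4,fy=4,interpolation=cv2.INTER_CUBIC))
E
```

```text
(no output)
```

View pics/s4c.png

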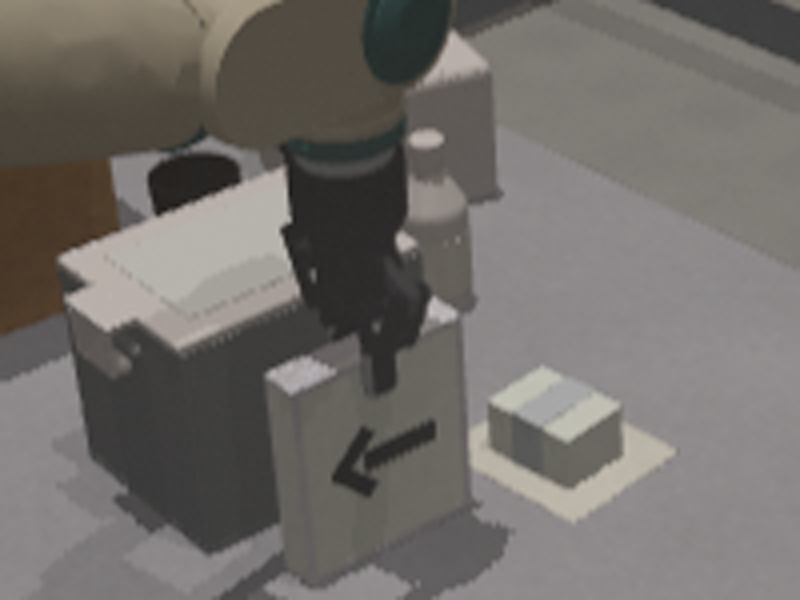

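The pack sits inside the sheet, with its top corners at (489,404), (543,367), (622,408) and (566,442). The sign is upright, parallel to the tote, and held just off the table, with its front foot corners at (312,585) and (470,503).

```bash
python3 - <<'E'
from h import *
def S(l,z): return np.array([px('side',170+(u+.5)/4-.5,140+(v+.5)/4-.5,z) for u,v in l])
b=S([(489,404),(543,367),(622,408),(566,442)],.045);print('pack',b.mean(0))
b=S([(312,585),(470,503)],.002);print('foot',b.round(4),b.mean(0),np.degrees(np.arctan2(*(b[1]-b[0])[[1,0]])))
b=S([(207,552)],0);print('tote corner',b)
E
```

```text
pack [0.62525317 0.10486544 0.045     ]
foot [[0.4028 0.1108 0.002 ]
 [0.5401 0.104  0.002 ]] [0.4714713  0.10739383 0.002     ] -2.799042927581296
tote corner [[ 3.74677032e-01  1.93696849e-01 -1.11022302e-16]]
```

Emit:
arm_command --targets '[[[0, 0, 0.15, 0, 0.1], [0, 0, 0.3, 0, 0.1], [0, 0, 0.4, 0, 0.1], [0, 0, 0.4, 0, 0.1]]]'

```text
clock: 14.2
eef_pos: [0.4707, 0.1187, 0.1149]
orientation: [0.023, 1.0, 0.0, 0.0]
contact_force: [-3.3, 0.5, 2.7]
opening: 0.339
gripper_force: 41.5
```

Emit:
arm_command --targets '[[[0, 0, 0, 0, 0.45], [0, 0, 0, 0, 0.55], [0, 0, 0, 0, 0.55], [0, 0, 0, 0, 0.55], [0, 0, -1, 0, 0.55], [0, 0, -3, 0, 0.55], [0, 0, -6, 0, 0.55], [0, 0, -8, 0, 0.55], [0, 0, -8, 0, 0.55], [0, 0, -8, 0, 0]]]'

```text
clock: 15.03
eef_pos: [0.4712, 0.1188, 0.196]
orientation: [0.023, 1.0, 0.0, 0.002]
contact_force: [-0.6, -0.5, -1.2]
opening: 0.421
gripper_force: 0.0
```

Emit:
arm_command --targets '[[[0, -2, 0, 0, 0], [0, -4, 0, 0, 0], [0, -5.5, 0, 0, 0], [0, -5.5, 0, 0, 0], [0, -5.5, 0, 0, 0]]]'

```text
clock: 15.45
eef_pos: [0.4676, 0.0634, 0.1933]
orientation: [0.024, 1.0, 0.0, -0.001]
contact_force: [0.0, -0.4, 0.2]
opening: -0.002
gripper_force: 0.0
```

```bash
python3 - <<'E'
from h import *
i=cap('side','s5')['img'][:,:,::-1];cv2.imwrite('pics/s5c.png',cv2.resize(i[140:290,170:370],None,fx=4,fy=4,interpolation=cv2.INTER_CUBIC))
s=ctrl.get_state();print(s['eef_pos'],R.from_quat(s['orientation']).as_matrix().round(3)[:,1],s['opening'])
E
```

```text
[0.46766782 0.06394813 0.19343404] [0.047 0.999 0.   ] -0.0012248211583548694
```

View pics/s5c.png

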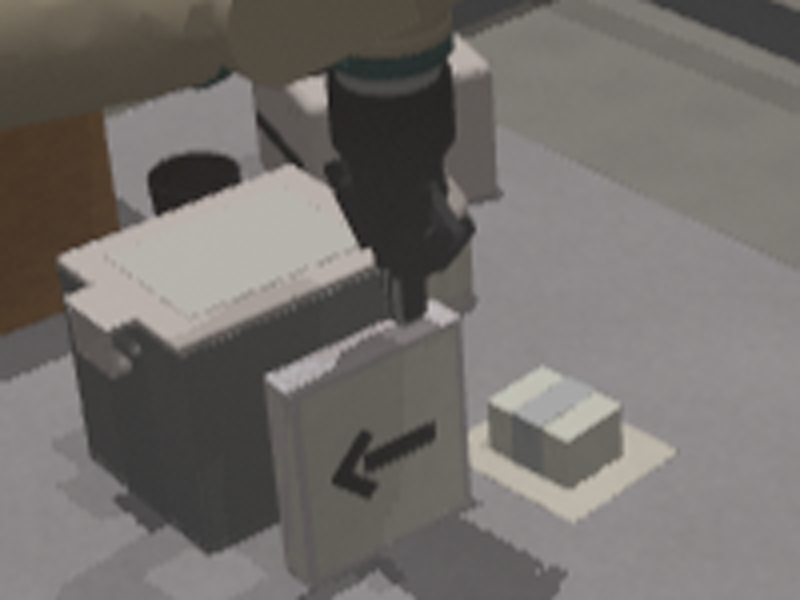

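The sign stands upright after the release, and the shut fingers are on its arrow side.

Emit:
arm_command --targets '[[[-0.3, 0, 3, 0, 0], [-0.3, 0, 6, 0, 0], [-0.3, 0, 7, 0, 0], [-0.3, 0, 7, 0, 0], [-0.3, 0.5, 7, 0, 0], [-0.3, 1.0, 7, 0, 0], [-0.3, 1.4, 7, 0, 0], [-0.3, 1.8, 7, 0, 0], [-0.3, 2.1, 7, 0, 0], [-0.3, 2.4, 7, 0, 0]]]'

```text
clock: 16.33
eef_pos: [0.4723, 0.0881, 0.1248]
orientation: [0.023, 1.0, 0.0, 0.0]
contact_force: [0.0, 0.4, -0.1]
opening: 0.004
gripper_force: 0.0
```

Emit:
arm_command --targets '[[[0, 0.2, 0, 0, 0], [0, 0.4, 0, 0, 0], [0, 0.6, 0, 0, 0], [0, 0.8, 0, 0, 0], [0, 1.0, 0, 0, 0], [0, 1.2, 0, 0, 0], [0, 1.4, 0, 0, 0], [0, 1.6, 0, 0, 0], [0, 1.8, 0, 0, 0], [0, 2.0, 0, 0, 0]]]'

```text
clock: 17.17
eef_pos: [0.473, 0.1078, 0.1242]
orientation: [0.023, 1.0, 0.0, 0.0]
contact_force: [-0.2, -0.8, 0.6]
opening: -0.005
gripper_force: 0.1
```

```bash
python3 - <<'E'
from h import *
c=cap('side','s6')['img'].astype(int);a=cv2.imread('pics/s5.png')[:,:,::-1].astype(int)
d=np.abs(c-a).sum(2)>60
print('sign near vertical edge region change',d[230:285,235:250].mean().round(2))
# near top corner of sign: brightness rows along columns
for y in (232,240,250,260): print(y,c[y,222:246].mean(1).round().astype(int).tolist(),a[y,222:246].mean(1).round().astype(int).tolist())
E
```

```text
sign near vertical edge region change 0.18
232 [63, 63, 62, 63, 62, 60, 60, 60, 60, 70, 130, 112, 123, 126, 125, 128, 128, 118, 156, 176, 168, 155, 146, 116] [61, 61, 61, 61, 62, 62, 62, 61, 61, 61, 62, 62, 63, 62, 62, 65, 95, 101, 146, 152, 169, 180, 176, 170]
240 [62, 63, 63, 62, 63, 62, 60, 60, 60, 61, 60, 76, 89, 91, 88, 88, 93, 93, 95, 98, 101, 100, 101, 101] [60, 60, 62, 61, 60, 61, 62, 60, 61, 61, 62, 62, 61, 62, 75, 96, 94, 95, 90, 92, 89, 90, 89, 92]
250 [63, 62, 62, 63, 62, 63, 59, 59, 60, 60, 60, 60, 60, 75, 90, 90, 89, 92, 93, 93, 96, 98, 100, 100] [61, 60, 60, 60, 60, 60, 61, 61, 61, 60, 60, 61, 62, 60, 60, 67, 93, 94, 95, 94, 95, 91, 90, 90]
260 [63, 62, 62, 61, 62, 61, 63, 63, 60, 60, 60, 60, 60, 59, 61, 76, 89, 88, 87, 93, 93, 95, 95, 99] [64, 62, 64, 63, 61, 61, 60, 61, 60, 61, 60, 60, 59, 60, 60, 60, 64, 94, 94, 93, 93, 96, 93, 89]
```

The sign is tilting as expected, about 7° so far. I'll continue slowly.

Emit:
arm_command --targets '[[[0, 0.15, 0, 0, 0], [0, 0.3, 0, 0, 0], [0, 0.45, 0, 0, 0], [0, 0.6, 0, 0, 0], [0, 0.75, 0, 0, 0], [0, 0.9, 0, 0, 0], [0, 1.05, 0, 0, 0], [0, 1.2, 0, 0, 0], [0, 1.35, 0, 0, 0], [0, 1.5, 0, 0, 0]]]'

```text
clock: 18.05
eef_pos: [0.4737, 0.1227, 0.1242]
orientation: [0.023, 1.0, 0.0, 0.0]
contact_force: [0.2, 0.1, -0.4]
opening: -0.001
gripper_force: 0.0
```

Emit:
arm_command --targets '[[[0, 0.1, 0, 0, 0], [0, 0.2, 0, 0, 0], [0, 0.3, 0, 0, 0], [0, 0.3, 0, 0, 0], [0, 0.3, 0, 0, 0], [0, 0.3, 0, 0, 0]]]'

```text
clock: 18.55
eef_pos: [0.4739, 0.1255, 0.1242]
orientation: [0.023, 1.0, 0.0, 0.0]
contact_force: [-0.2, -0.8, 0.5]
opening: 0.0
gripper_force: 0.0
```

Emit:
arm_command --targets '[[[0, -1, 0, 0, 0], [0, -3, 0, 0, 0], [0, -6, 0, 0, 0], [0, -10, -3, 0, 0], [0, -14, -8, 0, 0], [0, -18, -10, 0, 0], [0, -18, -10, 0, 0]]]'

```text
clock: 19.13
eef_pos: [0.4653, -0.057, 0.2268]
orientation: [0.023, 1.0, -0.001, 0.001]
contact_force: [0.3, 0.3, -0.4]
opening: 0.002
gripper_force: 0.0
```

```bash
python3 - <<'E'
from h import *
i=cap('side','s7')['img'][:,:,::-1];j=cap('top','t7')['img'][:,:,::-1]
f=lambda x:cv2.resize(x,None,fx=4,fy=4,interpolation=cv2.INTER_CUBIC)
cv2.imwrite('pics/f7.png',np.hstack([f(i[155:305,180:290]),f(j[185:335,195:285])]))
E
```

```text
(no output)
```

View pics/f7.png

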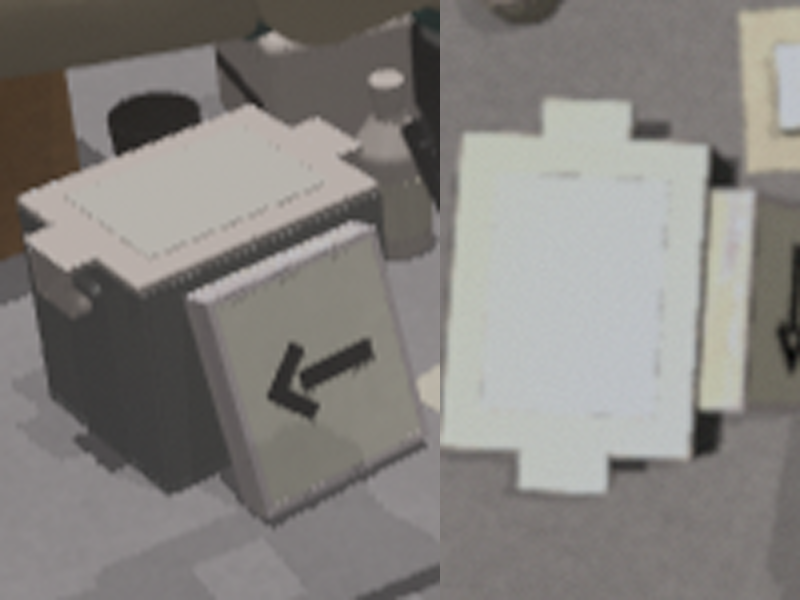

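The sign leans with its head against the tote, square, and with the arrow facing outward. The lid is home. I'll check the foot distance numerically.

```bash
python3 - <<'E'
from h import *
S=lambda u,v,z: px('side',180+(u+.5)/4-.5,155+(v+.5)/4-.5,z)
T=lambda u,v,z: px('top',195+(u-440+.5)/4-.5,185+(v+.5)/4-.5,z)
print('front foot',S(270,520,.009),S(424,444,.009),'tote bottom near corner',S(170,491,0))
print('head front edge top view',T(756,192,.16),T(742,411,.16),'back',T(700,409,.152),'lid',T(708,145,.173),T(690,458,.173))
print('sheet corner',T(740,12,0),T(745,170,0),'pack left',T(776,45,.045),T(780,130,.045))
E
```

```text
front foot [0.40027115 0.10869768 0.009     ] [0.53045325 0.09894852 0.009     ] tote bottom near corner [3.76830162e-01 1.93128974e-01 1.11022302e-16]
head front edge top view [0.54338926 0.15131399 0.16      ] [0.40455701 0.15870967 0.16      ] back [0.40571387 0.18604698 0.152     ] lid [0.57208779 0.18101015 0.173     ] [0.37535453 0.18981127 0.173     ]
sheet corner [0.68495756 0.17642983 0.        ] [0.57241837 0.17165988 0.        ] pack left [0.65482848 0.14752452 0.045     ] [0.5958719  0.14421245 0.045     ]
```

```bash
python3 -c "
from plant import ctrl
print(ctrl.hand_in())"
```

```text
the job is handed in; nothing more can be done
None
```

I handed the job in at about 19 s, and no verdict came back; by my measurements the lid is snapped home on both clips, the pack lies fully on the sheet, and the sign leans square against the tote with its foot about 53 mm out and its arrow facing away.

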